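# Close the paint-tube case

## Task

The colours are all back in their places: push the lid of the larger open case, the one holding the row of paint tubes, down gently until it is fully shut, without slamming it or bearing down hard on it. Leave the smaller pencil case standing open as it is.

Things in the scene. Friction and masses are not known exactly. Their poses are not given: they have to be found in the camera images.
- tube_lid (a joint): opening angle (rad) of the paint-tube case's lid: 0 = shut, 1.57 = upright, stop at 1.9; starts at 1.1 to 1.75. Stiff hinge: the lid stays at any angle where it is left; 1 to 2 N at its free edge moves it. The lid is a flat plate without a handle, 150 mm from hinge to free edge, 250 mm along the hinge, 6 mm thick.
- tube_hinge (a point): middle of the hinge line of the paint-tube case (grey box 150 x 250 x 35 mm high holding white tubes, fixed on a pile of drawing pads 5 to 85 mm high): rim nearer the robot, at the underside of the shut lid. Axes fixed to the case: z up, x level across the box to where the free edge lands, away from the robot (yaw within 0.5), y along the hinge. The open lid's outer face looks to the robot.
- tube_edge (a point): middle of the free edge of the tube case's lid, on the lid's outer face (the face that is uppermost when shut, 6 mm above the hinge point then). Axes turn with the lid: x from hinge to free edge, z out of the outer face.
- pencil_edge (a point): middle of the free edge of the lid of the other, smaller open case (same grey plastic, 110 x 190 x 28 mm high, coloured pencils in it, on pads too, hinged on the robot's side too, 110 mm lid standing open). Leave it as it is. The cases stand side by side, at least 40 mm apart, either one on the left.

How it is judged:
By the outcome, as a careful person would: the job done as asked, in the order asked, and still so for the second after the job is handed in, with the robot touching nothing.
It also fails if it takes over 32 s, if anything falls off the work surface, if the arm or the gripper's body presses on something with over 40 N, if the wrist force passes 120 N, or if a joint passes its speed limit or range.

## Robot

A 7-joint arm with a two-finger parallel gripper is mounted at the origin on the work surface. World frame = base frame: x ahead of the robot, y to its left, z up, the work surface at z = 0. Lengths are in m, angles in rad, forces in N, time in s.
With the tool pointing down it reaches from about 0.425 to 0.875 m from the base axis. Payload 9.9 kg.
Tool frame: the origin (TCP) lies between the finger pads; the fingertips stand 19 mm ahead of it and the grasp point (between the pads) is the TCP; z points along the fingers, y is the line along which they close (so a half turn about z gives the same grasp; the last joint's range is limited). The gripper opens to 85 mm and grips with 20 to 120 N. Pads are 22 mm wide; open, the fingers measure 114 mm over their backs; the gripper's body (76 mm by 85 mm) begins 54 mm behind the grasp point. The pads swing forward as they close: fully open they stand 13 mm farther back than shut.
Start: joints at [-1.191, 0.576, 0.025, 1.437, -0.015, 1.129, -0.057], TCP at [0.302, 0.604, 0.25] pointing down, gripper open.
Joint ranges: [-2.76, 2.76], [-0.34, 2.15], [-1.52, 1.57], [0.19, 2.46], [-1.09, 4.23], [0.17, 1.99], [-2.82, 2.82]. Speed limits (rad/s): [2.22, 2.22, 3.01, 3.01, 3.14, 3.14, 3.14].

## Interface

Orientations are given as [roll, pitch, yaw] about the fixed x, y, z axes, in that order (R = Rz(yaw) Ry(pitch) Rx(roll)).
In Python, from plant import ctrl, capture gives the robot as it stands. The module is installed in compiled form; this text tells all that it offers.
- The arm moves only by the tool move_arm, never from a script. Its argument "increments" is one flat list of numbers, 5 for each row, row after row: the closure, from 0 (fully open) to 1 (shut), then the shift along the tool's x, y, z in units of 60 mm (1.0 is 60 mm), then the turn about the tool's z in units of 0.1 rad (1.0 is 0.1 rad). A call has exactly 10 rows; each row shifts and turns the commanded pose from where the row before left it, along the tool's axes as they then stand; what a row does not reach is not made up. A row lasts 1/8 s, in which the tool goes at most 62.5 mm and 10.7 degrees, less where a joint would pass 70% of its speed; a pose out of reach is approached as far as the arm can. A call with a number of a shift or a turn outside -1 to 1 is refused whole. A call with a gripper value outside its range is refused whole. The fingers move at their own pace and stop on an object; "force" is the grip in N (left out, the last holds). Time passes only in rows, so rows that do not move let the fingers close, or fill a call up. It gives the time, the measured TCP pose, the force, the opening and the grip force at its end, in the units of the state.
- ctrl.get_state(): the state, without advancing time (a new reading comes with each control period).
- capture(name): name is "side" or "top" or "wrist"; returns a dict with "pixels" (384x512x3 uint8, red, green, blue), "mtx" (3x3 intrinsics, pixels), "rvec" (rotation vector, rad) and "tvec" (3), from world to camera coordinates, as OpenCV has them. Camera axes: x right, y down, z forward; pixel columns grow to the right and rows downward; lengths in m; the calibration is good to about 2 mm. A picture is of the moment at which its call begins. There is no depth.
- ctrl.job_done(): hands the job in; it is judged then, once.
The state is a dict: "clock": time; "qpos": joint angles; "qvel": joint speeds; "joint_torque": joint torques, N m; "tool_pos": TCP position; "ee_rot": TCP orientation; "ft_force": force on the tool from outside, world axes, zero at the start; "ft_torque": the same for the moment, N m; "gripper_width": finger opening in m; "grasp_force": force on a finger pad.
Only numpy, scipy, OpenCV 4.12 (cv2) and the standard library are available. Lean on these libraries where they do the work, as an engineer would, in place of code of your own. Each camera call takes 0.05 s, during which the arm holds its last target. There are 200 camera calls.

## Working session

There is one attempt and no reset: what is moved stays moved. The work goes in short steps, Python scripts to look and compute and a tool call to move; the robot and the scene stay as the last step left them, time stands still between calls to the robot, and variables do not carry over. Pictures are saved under pics/ and viewed, at most 10 in all, crops included, and the job is handed in when it is done.

Besides the shell and the picture viewer there is one more tool, called by a JSON object that holds its "method" and its "body", one argument or row to a line. move_arm: Moves the arm, as the interface text tells. Shifts and turns lie within -1 to 1; 1 stands for 60 mm of shift or 0.1 rad of turn. Its arguments: {"type":"object","properties":{"increments":{"type":"array"},"force":{"type":"number"}},"required":["increments"]}

```bash
mkdir -p pics; cat > h.py <<'E'
import numpy as np, cv2
from plant import ctrl, capture
def cam(c):
    R=cv2.Rodrigues(np.array(c["rvec"],float))[0]; t=np.array(c["tvec"],float).ravel(); return np.array(c["mtx"],float),R,t
def ray(c,u,v):
    K,R,t=cam(c); d=R.T@np.linalg.solve(K,[u,v,1.]); return -R.T@t,d
def onz(c,u,v,z):
    o,d=ray(c,u,v); return o+d*(z-o[2])/d[2]
def tri(c1,p1,c2,p2):
    A=[];b=[]
    for c,p in((c1,p1),(c2,p2)):
        o,d=ray(c,*p); d/=np.linalg.norm(d); P=np.eye(3)-np.outer(d,d); A.append(P);b.append(P@o)
    A=np.vstack(A);b=np.hstack(b); x,*_=np.linalg.lstsq(A,b,rcond=None); return x,np.linalg.norm(A@x-b)
def proj(c,X):
    return cv2.projectPoints(np.array(X,float).reshape(-1,3),np.array(c["rvec"],float),np.array(c["tvec"],float),np.array(c["mtx"],float),None)[0].reshape(-1,2)
E
python3 - <<'E'
from h import *
import pickle
d={n:capture(n) for n in("side","top","wrist")}
pickle.dump(d,open("d0.pkl","wb"))
for n in("side","top"):
    cv2.imwrite(f"pics/{n}0.png",cv2.resize(d[n]["pixels"][:,:,::-1],(800,600),interpolation=cv2.INTER_CUBIC))
    K,R,t=cam(d[n]);print(n,-R.T@t,R[2])
s=ctrl.get_state();print(s["clock"],s["tool_pos"],s["ee_rot"])
E
```

```text
side [0.47820145 0.75310719 0.80501719] [ 0.07175731 -0.75625178 -0.65033387]
top [ 0.47893476 -0.03728659  1.1617286 ] [ 0.08090506  0.01350818 -0.99663027]
0.15 [0.30183774 0.60343372 0.24964212] [-3.14039404e+00  5.23087170e-05  2.67777919e+00]
```

View pics/side0.png

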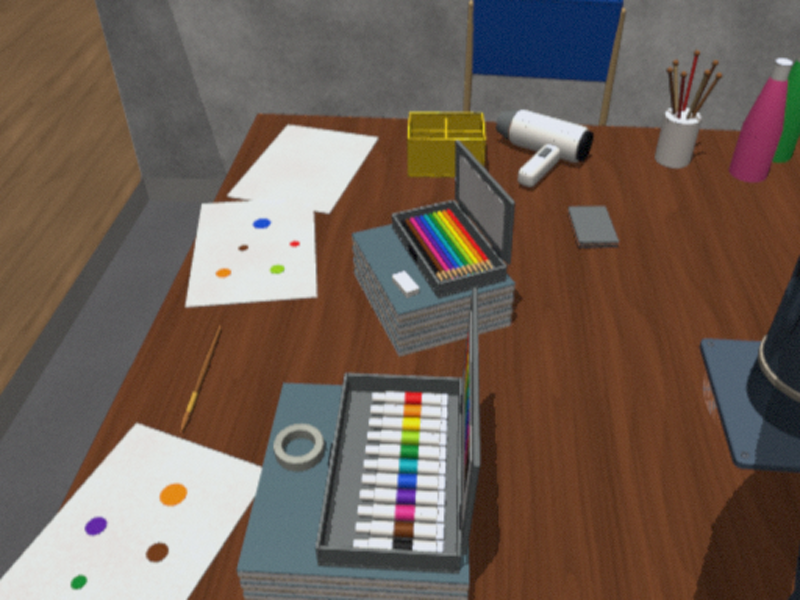

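View pics/top0.png

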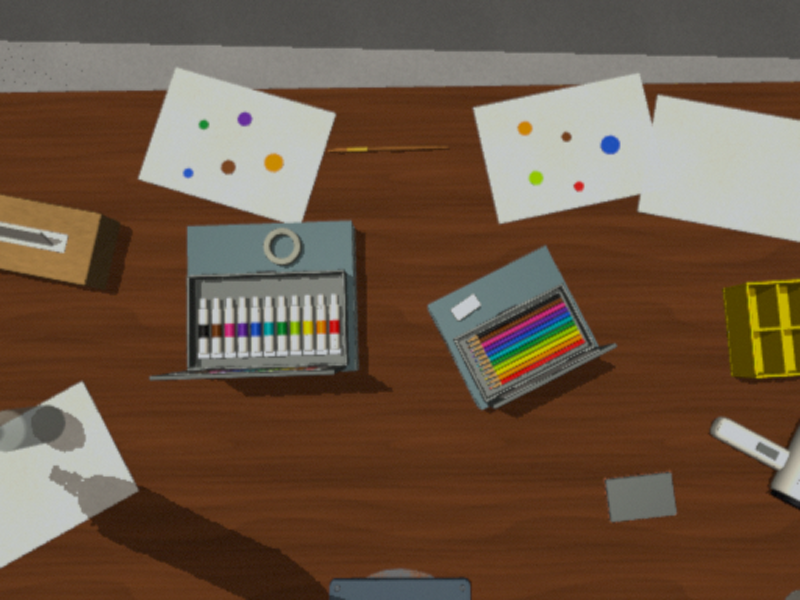

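The tube case is on the left: box corners in the top view (800 px scale) are at about (190,275), (345,273), (348,370) and (188,372), and the lid is near upright with its free edge from (150,378) to (333,374). The pencil case is to the right. Next I triangulate.

```bash
python3 - <<'E'
from h import *
import pickle
d=pickle.load(open("d0.pkl","rb"));S,T=d["side"],d["top"];k=.64
for n,s,t in[("farR",(347,376),(345,273)),("farL",(318,560),(190,275)),("hingeR",(463,376),(348,370)),("hingeL",(460,563),(188,372)),("edgeR",(475,291),(333,375)),("edgeL",(478,462),(150,378)),("pencR",(458,143),(616,346)),("pencL",(512,205),(486,408))]:
    print(n,*tri(S,np.array(s)*k,T,np.array(t)*k))
im=S["pixels"][160:370,190:330,::-1]
cv2.imwrite("pics/c1.png",cv2.resize(im,None,fx=2.8,fy=2.8,interpolation=cv2.INTER_CUBIC))
im=T["pixels"][165:250,90:240,::-1]
cv2.imwrite("pics/c2.png",cv2.resize(im,None,fx=5,fy=5,interpolation=cv2.INTER_CUBIC))
E
```

```text
farR [0.61405619 0.08033197 0.08742895] 0.0008427725683004099
farL [0.61183531 0.33236068 0.0738488 ] 0.0034128910373616376
hingeR [0.46310011 0.07477908 0.09474241] 0.004457596147153029
hingeL [0.45990968 0.32931737 0.08442319] 0.0020130188565114417
edgeR [0.45749684 0.0796921  0.24064741] 0.002137205306270833
edgeL [0.45314557 0.32501389 0.24738874] 0.0011201305034885677
pencR [ 0.49154082 -0.30966008  0.21199213] 0.0012261688741722525
pencL [ 0.41042726 -0.1272481   0.22271186] 0.0017004031643669583
```

View pics/c1.png

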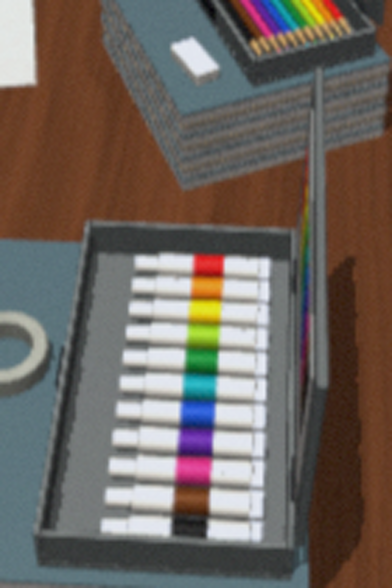

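View pics/c2.png

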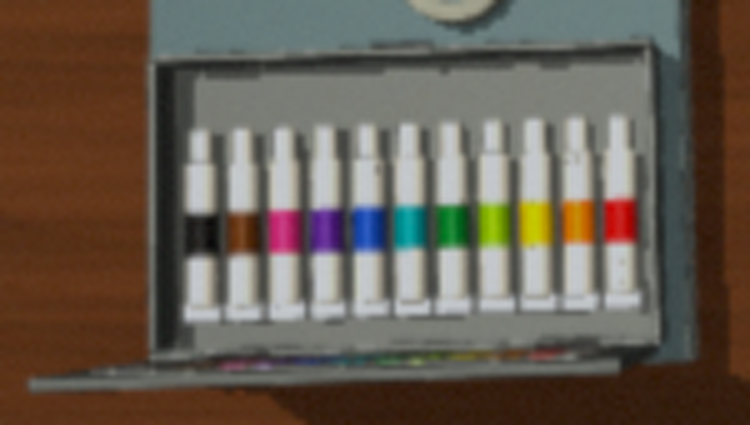

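```bash
python3 - <<'E'
from h import *
import pickle
d=pickle.load(open("d0.pkl","rb"))
print(proj(d["top"],[[.302,.604,.25],[.302,.604,.33]])/.64)
cv2.imwrite("pics/w0.png",d["wrist"]["pixels"][:,:,::-1])
E
```

```text
[[ -62.66821614  494.78434212]
 [-109.37791275  508.10347123]]
```

View pics/w0.png

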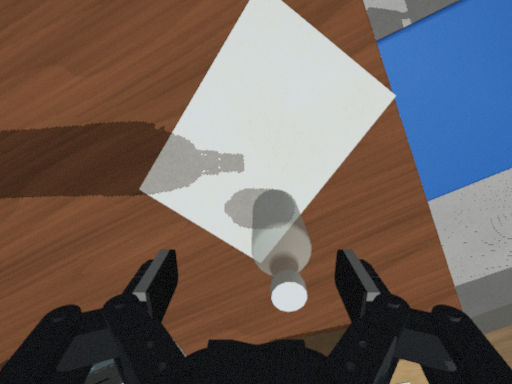

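A translucent bottle with a white cap stands near the gripper (wrist base about (277,205), cap (289,290); top view base about (45,425), cap near (5,430)). I locate it.

```bash
python3 - <<'E'
from h import *
import pickle
d=pickle.load(open("d0.pkl","rb"));W,T=d["wrist"],d["top"];k=.64
print(onz(W,277,205,0),onz(T,45*k,425*k,0))
print(tri(W,(289,290),T,(5*k,430*k)))
b=onz(W,277,205,0)
for z in(.1,.15,.2,.25,.3): print(z,onz(W,289,290,z),proj(W,[b[0],b[1],z]))
E
```

```text
[0.36956703 0.60260627 0.        ] [0.36899375 0.60066998 0.        ]
(array([0.38358594, 0.58485024, 0.15454898]), np.float64(0.015788253720232452))
0.1 [0.43507525 0.57951644 0.1       ] [[283.4886383  237.58980993]]
0.15 [0.39721904 0.59054149 0.15      ] [[288.52278838 262.8743129 ]]
0.2 [0.35936284 0.60156653 0.2       ] [[295.82563644 299.55356966]]
0.25 [0.32150663 0.61259158 0.25      ] [[307.37689518 357.57087769]]
0.3 [0.28365042 0.62361662 0.3       ] [[328.4044769  463.18392937]]
```

{"method": "move_arm", "body": {
  "increments": [1,0,0,-0.2,-0.93,1,0,0,-0.2,-0.93,1,0,0,-0.2,-0.93,1,0,0,-0.2,-0.93,1,0,0,-0.2,-0.92,1,-0.2,-0.7,0,0,1,-0.2,-0.7,0,0,1,-0.2,-0.7,0,0,1,-0.2,-0.7,0,0,1,-0.2,-0.7,0,0]
}}

```text
clock: 1.4
tool_pos: [0.3622, 0.3921, 0.3101]
ee_rot: [-3.141, -0.0, -3.141]
ft_force: [0.8, 0.4, 0.2]
gripper_width: 0.0002
grasp_force: 0.0
```

{"method": "move_arm", "body": {
  "increments": [1,-0.13,-0.53,0,0,1,-0.13,-0.53,0,0,1,-0.13,-0.53,0,0,1,-0.13,-0.53,0,0,1,-0.13,-0.53,0,0,1,-0.13,-0.53,0,0,1,0,0,0.27,0,1,0,0,0.27,0,1,0,0,0.27,0,1,0,0,0.27,0]
}}

```text
clock: 2.65
tool_pos: [0.4087, 0.2028, 0.2449]
ee_rot: [-3.141, -0.0, -3.141]
ft_force: [-0.0, -0.6, -0.0]
gripper_width: 0.0
grasp_force: 0.0
```

```bash
python3 - <<'E'
from h import *
s=ctrl.get_state();print(s["tool_pos"],s["ft_force"],s["qpos"])
hx,hz=.461,.092
# TCP path, r 0.14->: tip's front lower corner touches outer face
for th in np.arange(1.6,-.01,-.1):
    r=.137; p=np.array([hx+r*np.cos(th)-.006*np.sin(th)-.011*min(1,1), hz+r*np.sin(th)+.006*np.cos(th)+.019])
    print(round(th,2),p.round(4))
c=capture("side"); cv2.imwrite("pics/s1.png",cv2.resize(c["pixels"][100:380,160:440,::-1],(600,600)))
E
```

```text
[0.40870829 0.2028224  0.24491572] [-0.03401954 -0.59584563 -0.03313432] [-0.56927244  0.25949405  0.00735075  1.99554345 -0.0024466   0.88678845
  1.01033575]
1.6 [0.44   0.2478]
1.5 [0.4537 0.2481]
1.4 [0.4674 0.247 ]
1.3 [0.4809 0.2446]
1.2 [0.4941 0.2409]
1.1 [0.5068 0.2358]
1.0 [0.519  0.2295]
0.9 [0.5305 0.222 ]
0.8 [0.5411 0.2135]
0.7 [0.5509 0.2038]
0.6 [0.5597 0.1933]
0.5 [0.5674 0.1819]
0.4 [0.5738 0.1699]
0.3 [0.5791 0.1572]
0.2 [0.5831 0.1441]
0.1 [0.5857 0.1306]
-0.0 [0.587 0.117]
```

View pics/s1.png

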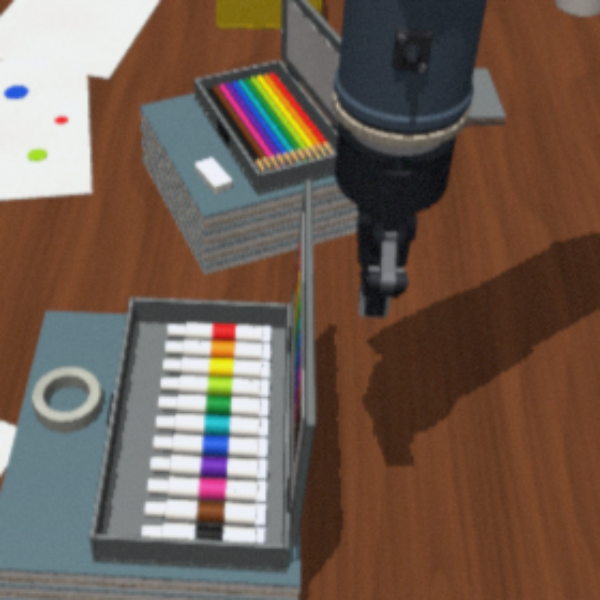

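The closed gripper stands about 35 mm on the robot side of the lid, with its tip below the free edge. Start pushing.

{"method": "move_arm", "body": {
  "increments": [1,-0.13,0,0,0,1,-0.13,0,0,0,1,-0.13,0,0,0,1,-0.12,0,0,0,1,-0.12,0,0,0,1,-0.12,0,0,0,1,-0.12,0,0,0,1,-0.12,0,0,0,1,-0.12,0,0,0,1,-0.12,0,0,0]
}}

```text
clock: 3.95
tool_pos: [0.483, 0.2028, 0.2454]
ee_rot: [-3.141, -0.0, -3.141]
ft_force: [-0.8, -0.4, -0.7]
gripper_width: 0.0001
grasp_force: 0.7
```

```bash
python3 - <<'E'
from h import *
s=ctrl.get_state();print(s["tool_pos"],s["ft_force"])
c=capture("side"); cv2.imwrite("pics/s2.png",cv2.resize(c["pixels"][100:380,160:440,::-1],(600,600)))
E
```

```text
[0.48303424 0.20278761 0.2453667 ] [-0.82387933 -0.43254638 -0.70931581]
```

View pics/s2.png

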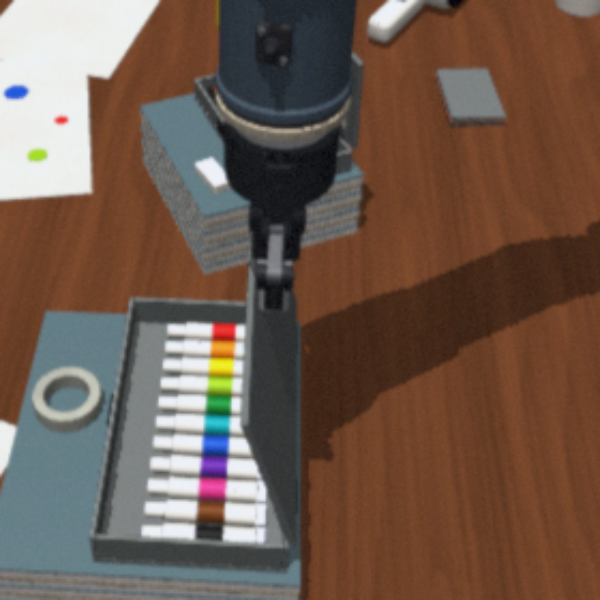

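{"method": "move_arm", "body": {
  "increments": [1,-0.11,0,0.03,0,1,-0.11,0,0.03,0,1,-0.105,0,0.045,0,1,-0.105,0,0.045,0,1,-0.1,0,0.055,0,1,-0.1,0,0.055,0,1,-0.095,0,0.06,0,1,-0.095,0,0.06,0,1,-0.09,0,0.07,0,1,-0.09,0,0.07,0]
}}

```text
clock: 5.25
tool_pos: [0.5428, 0.2029, 0.2139]
ee_rot: [-3.141, -0.0, -3.141]
ft_force: [-2.1, 0.2, 0.9]
gripper_width: -0.0002
grasp_force: 0.5
```

{"method": "move_arm", "body": {
  "increments": [1,-0.08,0,0.08,0,1,-0.08,0,0.08,0,1,-0.07,0,0.09,0,1,-0.07,0,0.09,0,1,-0.06,0,0.095,0,1,-0.06,0,0.095,0,1,-0.05,0,0.1,0,1,-0.05,0,0.1,0,1,-0.04,0,0.1,0,1,-0.04,0,0.1,0]
}}

```text
clock: 6.5
tool_pos: [0.5787, 0.203, 0.1581]
ee_rot: [-3.142, -0.0, -3.141]
ft_force: [-0.1, 0.8, 0.9]
gripper_width: -0.0002
grasp_force: 0.5
```

```bash
python3 - <<'E'
from h import *
s=ctrl.get_state();print(s["tool_pos"],s["ft_force"])
c=capture("side"); cv2.imwrite("pics/s3.png",cv2.resize(c["pixels"][100:380,160:440,::-1],(600,600)))
E
```

```text
[0.57869493 0.20296975 0.15805196] [-0.12733996  0.78714442  0.87952491]
```

View pics/s3.png

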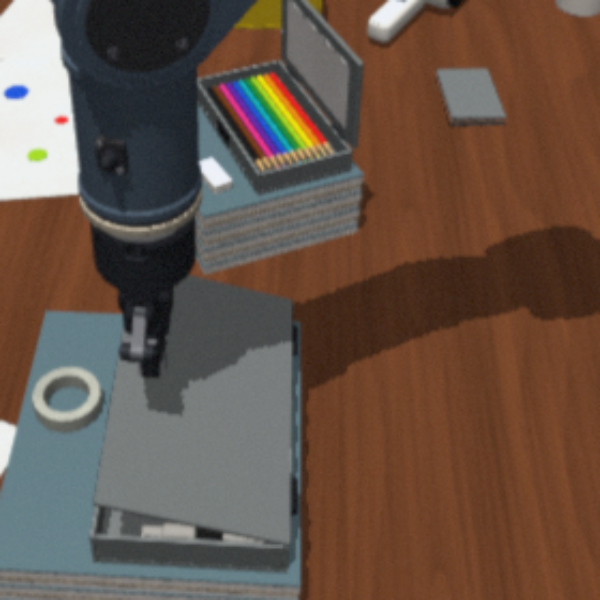

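The lid is nearly down (about 0.3 rad), with the tip near its free edge. Ease down more slowly.

{"method": "move_arm", "body": {
  "increments": [1,-0.02,0,0.07,0,1,-0.02,0,0.07,0,1,-0.02,0,0.06,0,1,-0.01,0,0.06,0,1,-0.01,0,0.05,0,1,0,0,0.05,0,1,0,0,0.05,0,1,0,0,0.04,0,1,0,0,0.04,0,1,0,0,0.04,0]
}}

```text
clock: 7.8
tool_pos: [0.5835, 0.203, 0.1266]
ee_rot: [3.142, 0.0, -3.141]
ft_force: [0.7, 0.9, 0.8]
gripper_width: -0.0
grasp_force: 0.4
```

{"method": "move_arm", "body": {
  "increments": [1,0,0,0.01,0,1,0,0,0.01,0,1,0,0,0.01,0,1,0,0,0.01,0,1,0,0,0.01,0,1,0,0,0.01,0,1,0,0,0.01,0,1,0,0,0.01,0,1,0,0,0,0,1,0,0,0,0]
}}

```text
clock: 9.05
tool_pos: [0.5835, 0.203, 0.1232]
ee_rot: [3.141, 0.001, -3.142]
ft_force: [-3.9, -1.2, 14.7]
gripper_width: 0.0003
grasp_force: 7.0
```

Force has risen to 15 N: the stop is reached. Back off and look.

{"method": "move_arm", "body": {
  "increments": [1,0,0,-0.03,0,1,0,0,-0.1,0,1,0,0,-0.3,0,1,0,0,-0.5,0,1,0,0,-0.5,0,1,0,0,-0.5,0,1,0,0,-0.3,0,1,0,0,0,0,1,0,0,0,0,1,0,0,0,0]
}}

```text
clock: 10.3
tool_pos: [0.583, 0.2028, 0.2546]
ee_rot: [-3.141, -0.002, -3.141]
ft_force: [0.6, -0.9, -0.5]
gripper_width: 0.0
grasp_force: 0.0
```

```bash
python3 - <<'E'
from h import *
s=ctrl.get_state();print(s["tool_pos"],s["ft_force"])
c=capture("side"); im=c["pixels"][220:384,190:320,::-1]; cv2.imwrite("pics/s4.png",cv2.resize(im,None,fx=3.6,fy=3.6,interpolation=cv2.INTER_CUBIC))
E
```

```text
[0.58296283 0.20278965 0.2545696 ] [ 0.56438489 -0.93003109 -0.46016602]
```

View pics/s4.png

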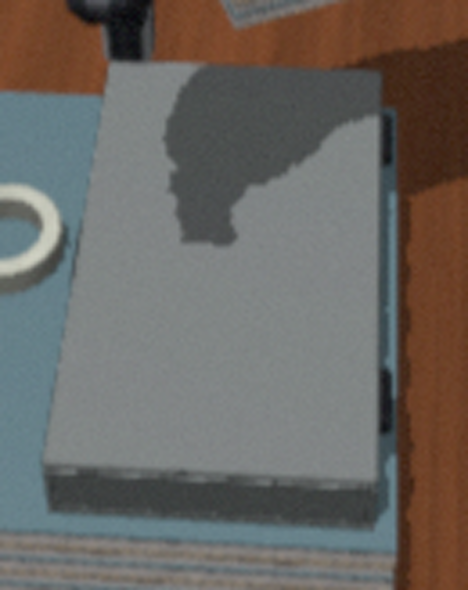

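The lid lies flush on the box with no gap along the side edge (y ≈ 470–480), and the robot is clear of it.

```bash
python3 -c "
from plant import ctrl
print(ctrl.job_done())"
```

```text
the job is handed in; nothing more can be done
None
```

The paint-tube case's lid is fully shut: it was eased down slowly, the wrist force read 14.7 N at the end of the final press, and the arm is clear of it. The pencil case was not touched, and the job was handed in at about 10 s on the robot's clock.

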